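# Set the bench magnifier up over a culture dish

## Task

The single petri dish is to be examined where it lies. Lift the bench magnifier over to it and gently stand its horseshoe foot flat on the bench with the dish between the two prongs, then swing the arm round and tilt the lens so that the lens is level and centred above the dish. Do not shift the dish, do not tip the magnifier over, and leave the other things where they are.

Things in the scene. Friction and masses are not known exactly. Their poses are not given: they have to be found in the camera images.
- magnifier: loose bench magnifier, 0.83 kg, 220 high, grey horseshoe foot. Origin: on the axis of its upright post (16 diameter), at the foot's underside; z up, prongs point along -x. Heel block 68 (x) by 154 (y) by 21 high, centred on the post; two prongs 14 high, 22 wide, run on to x = -155 with a gap 110 wide between them (y = -55 to 55). The arm with the lens swivels on the post 150 above the bench
- carry_grip (a point): middle of the flat grey carrying grip fixed on top of the post, 200 above the foot's underside; the grip is a rounded block 14 thick (along the magnifier's x) by 44 wide (along its y) by 44 high, and does not turn with the arm. Axes as the magnifier's
- foot_middle (a point): point at the foot's underside midway between the prongs, 105 in front (-x) of the post axis; the lens is right above it when the swivel reads 0
- swing_arm (a joint): swivel about the post (rad) of the steel arm, which ends in a half-round yoke holding the lens; stiff, stays where it is left: 0 = the arm points along the magnifier's -x, midway over the prongs; positive = counter-clockwise seen from above; -1.9 to 1.9
- lens_head (a joint): tilt of the lens in its yoke (rad), stiff, stays where it is left: 0 = lens level; positive = the handle side hangs down; -1.2 to 1.2. The tilt axis is level, at right angles to the arm, and passes through the lens centre
- lens_center (a point): centre of the round lens (white rim 84 outer diameter, 12 thick), 105 from the post axis and 150 above the foot's underside; its z axis is square to the lens, its -x axis points from the lens centre along the handle
- lens_handle (a point): centre of the white ball knob (18 diameter) at the end of the thin steel handle that sticks out of the rim on the side away from the post; 73 from the lens centre. Axes as at lens_center
- dish: the single closed petri dish that lies alone on the bench, 64 diameter, 15 high; origin at the centre of its underside
- stack_low: lower one of two petri dishes that are stacked on each other, 64 diameter, 15 high; origin at the centre of its underside; leave alone
- stack_high: upper one of the two stacked petri dishes; leave alone
- dropper: brown dropper bottle with black teat, 33 diameter, 102 high; origin at the centre of its underside; leave alone
- cap: loose screw cap, 48 diameter, 22 high; origin at the centre of its underside; leave alone
- tape: roll of tape lying flat, 100 diameter, 25 high; origin at the centre of its underside; leave alone

How it is judged:
By the outcome, as a careful person would: the job done as asked, in the order asked, and still so for the second after the job is handed in, with the robot touching nothing.
It also fails if it takes over 53 s, if anything falls off the work surface, if the arm or the gripper's body presses on something with over 40 N, if the wrist force passes 120 N, or if a joint passes its speed limit or range.

## Robot

A 6-joint arm with a two-finger parallel gripper is mounted at the origin on a cart in front of the work surface, level with it; the furniture and walls round the work are solid. World frame = base frame: x ahead of the robot, y to its left, z up, the work surface at z = 0. Lengths are in m, angles in rad, forces in N, time in s.
With the tool pointing down it reaches from about 0.35 to 0.775 m from the base axis. Payload 7.3 kg.
Tool frame: the origin (TCP) lies between the finger pads; the fingertips stand 17 mm ahead of it and the grasp point (between the pads) lies 2 mm behind it; z points along the fingers, y is the direction in which the jaws open and shut (so a half turn about z gives the same grasp; the last joint's range is limited). The gripper opens to 92 mm and grips with 3 to 60 N. Pads are 19 mm wide; open, the fingers measure 130 mm over their backs; the gripper's body (75 mm by 190 mm) begins 47 mm behind the grasp point.
Start: joints at [-1.252, 0.342, 1.524, -0, 1.275, -0.146], TCP at [0.235, -0.469, 0.244] pointing down, gripper open.
Joint ranges: [-2.53, 2.53], [-0.77, 2.02], [0.04, 2.7], [-1, 4.14], [0.28, 2.66], [-3.11, 3.11]. Speed limits (rad/s): [2.57, 2.57, 3.14, 3.14, 3.14, 3.14].

## Interface

Orientations are given as [roll, pitch, yaw] about the fixed x, y, z axes, in that order (R = Rz(yaw) Ry(pitch) Rx(roll)).
In Python, from cell import sensors, vision, hand_in gives the robot as it stands.
- The arm moves only by the tool step_arm, never from a script. Its argument "series" is a list of rows, each a list of 5 numbers: the opening, from 0 (shut) to 1 (fully open), then the shift along the world's x, y, z each as a share of 25 mm, from -1 to 1, then the turn about the world's z as a share of 0.08 rad, from -1 to 1. A call has 1 to 12 rows; each row shifts and turns the commanded pose from where the row before left it; what a row does not reach is not made up. A row lasts 1/10 s, in which the tool goes at most 50 mm and 8.59 degrees, less where a joint would pass 70% of its speed; a pose out of reach is approached as far as the arm can. A call with a number of a shift or a turn outside -1 to 1 is refused whole. A call with a gripper value outside its range is refused whole. The fingers move at their own pace and stop on an object; "squeeze" is the grip in N (left out, the last holds). Time passes only in rows, so rows that do not move let the fingers close. It gives the time, the measured TCP pose, the force and the opening at its end, in the units of the state.
- sensors.observe(): the state, without advancing time (a new reading comes with each control period).
- vision.read_camera(name): name is "side" or "top"; returns a dict with "pixels" (420x560x3 uint8, blue, green, red), "range_z" (420x560 float32, m along the optical axis (not along the pixel's ray), 0 where there is no reading), "camera_matrix" (3x3 intrinsics, pixels), "pose" (4x4, takes a point from camera to world coordinates). Camera axes: x right, y down, z forward; pixel columns grow to the right and rows downward; lengths in m; the calibration is good to about 2 mm. A picture is of the moment at which its call begins.
- hand_in(): hands the job in, once; it reports no verdict.
The state is a dict: "time": time; "qpos": joint angles; "qvel": joint speeds; "joint_efforts": joint torques, N m; "tool_pos": TCP position; "tool_rot": TCP orientation; "contact_force": force on the tool from outside, world axes, zero at the start; "torque": the same for the moment, N m; "opening": finger opening in m.
Only numpy, scipy, OpenCV 4.12 (cv2) and the standard library are available. Lean on these libraries where they do the work, as an engineer would, in place of code of your own. Each camera call takes 0.05 s, during which the arm holds its last target.

## Working session

There is one attempt and no reset: what is moved stays moved. The work goes in short steps, Python scripts to look and compute and a tool call to move; the robot and the scene stay as the last step left them, time stands still between calls to the robot, and variables do not carry over. Pictures are saved under pics/ and viewed, and the job is handed in when it is done.

Besides the shell and the picture viewer there is one more tool, called after "Request:" in YAML: its name, and indented under it one key for each argument. step_arm: Moves the arm, as the interface text tells. Its arguments: {"type":"object","properties":{"series":{"type":"array","items":{"type":"array","items":{"type":"number","minimum":-1,"maximum":1}}},"squeeze":{"type":"number"}},"required":["series"]}

```bash
mkdir -p pics; ls
python3 - <<'E'
from cell import sensors, vision
import cv2,numpy as np
print(sensors.observe())
for n in("side","top"):
    d=vision.read_camera(n); cv2.imwrite(f"pics/{n}0.png",d["pixels"]); np.savez(f"{n}0.npz",**d)
    print(n,d["camera_matrix"].round(1).tolist(),d["pose"].round(4).tolist())
E
```

```text
pics
{'time': 0.0, 'qpos': array([-1.25197975e+00,  3.42734306e-01,  1.52502716e+00,  3.61570621e-05,
        1.27541056e+00, -1.45988414e-01]), 'qvel': array([ 0.00099198,  0.0005914 , -0.00086113,  0.00061557, -0.00139984,
       -0.00019187]), 'joint_efforts': array([-1.97103168e-04, -4.31243670e+01, -2.44225073e+01,  7.16064451e-02,
        5.54354070e-02, -1.06525545e-04]), 'tool_pos': array([ 0.23524229, -0.46891243,  0.2430354 ]), 'tool_rot': array([-3.14003511e+00, -2.63958722e-04,  4.64794235e-01]), 'contact_force': array([-0.65617035,  0.2707165 , -0.06608845]), 'torque': array([-0.03015766,  0.00719701,  0.01189413]), 'opening': 0.09145809124350245}
side [[458.1, 0.0, 279.8], [0.0, 458.1, 210.1], [0.0, 0.0, 1.0]] [[0.9967, -0.0481, 0.0646, 0.3969], [-0.0787, -0.4072, 0.9099, -1.1995], [-0.0175, -0.9121, -0.4097, 0.6567], [0.0, 0.0, 0.0, 1.0]]
top [[481.5, 0.0, 275.9], [0.0, 481.5, 212.6], [0.0, 0.0, 1.0]] [[-0.0247, -0.9902, 0.1375, 0.2712], [-0.9997, 0.0256, 0.0048, -0.0232], [-0.0083, -0.1373, -0.9905, 1.6344], [0.0, 0.0, 0.0, 1.0]]
```

View pics/side0.png

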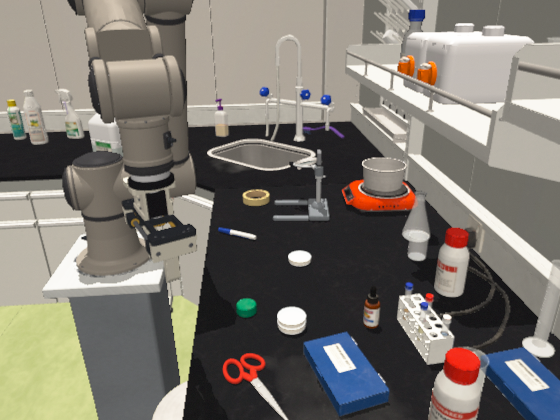

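View pics/top0.png

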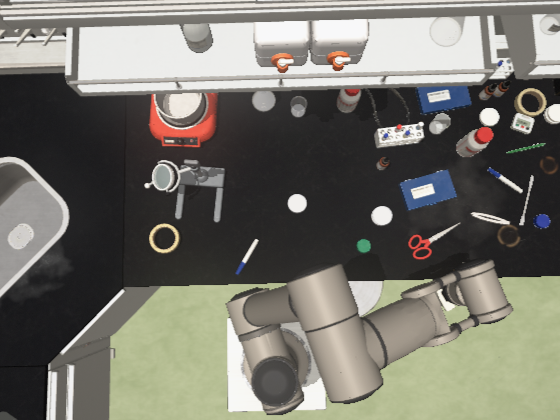

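```bash
cat > h.py <<'E'
import numpy as np,cv2
def world(d):
    K,P,z=d["camera_matrix"],d["pose"],d["range_z"]
    v,u=np.mgrid[:z.shape[0],:z.shape[1]]
    c=np.stack([(u-K[0,2])/K[0,0]*z,(v-K[1,2])/K[1,1]*z,z],-1)
    return c@P[:3,:3].T+P[:3,3]
def ray(d,u,v,h):
    K,P=d["camera_matrix"],d["pose"]
    r=P[:3,:3]@np.array([(u-K[0,2])/K[0,0],(v-K[1,2])/K[1,1],1.]); o=P[:3,3]
    return o+r*(h-o[2])/r[2]
E
python3 - <<'E'
import numpy as np,cv2
from h import *
for n,(a,b,c,e) in dict(side=(230,130,130,110),top=(130,140,280,150)).items():
    d=dict(np.load(n+"0.npz")); im=d["pixels"][b:b+e,a:a+c]
    s=800//c if n=="top" else 5
    cv2.imwrite(f"pics/{n}0z.png",cv2.resize(im,None,fx=s,fy=s,interpolation=cv2.INTER_CUBIC))
d=dict(np.load("top0.npz"));W=world(d);px=d["pixels"].astype(int)
for (u,v) in [(297,203),(382,215),(364,246),(198,170),(165,177),(148,185),(180,215),(218,215),(215,178),(164,238),(240,203),(385,163)]:
    print(u,v,W[v,u].round(3),px[v,u])
for n in("top","side"):
  d=dict(np.load(n+"0.npz"));px=d["pixels"];W=world(d)
  m=((px.min(2)>150)).astype(np.uint8)
  k,l,st,ce=cv2.connectedComponentsWithStats(m)
  for i in range(1,k):
    if 60<st[i,4]<900:
      u,v=ce[i]; p=np.median(W[l==i],0)
      if .2<p[0]<.8 and p[2]<.3: print(n,ce[i].round(1),st[i],p.round(3),ray(d,u,v,.015).round(4))
E
```

```text
297 203 [ 0.528 -0.088  0.013] [237 240 242]
382 215 [ 0.477 -0.372  0.026] [238 240 242]
364 246 [ 0.375 -0.308  0.019] [116 156  78]
198 170 [0.622 0.228 0.139] [65 65 69]
165 177 [0.597 0.328 0.162] [157 162 152]
148 185 [0.582 0.393 0.118] [223 230 233]
180 215 [0.496 0.311 0.015] [141 141 141]
218 215 [0.493 0.182 0.013] [165 165 164]
215 178 [0.619 0.189 0.027] [158 158 158]
164 238 [ 0.421  0.368 -0.   ] [38 41 42]
240 203 [0.533 0.107 0.007] [37 37 38]
385 163 [ 0.641 -0.378  0.086] [48 52 55]
top [523.1 122.2] [512 113  22  20 233] [ 0.791 -0.881  0.015] [ 0.7905 -0.8808  0.015 ]
top [436.7 126.8] [430 121  17  13 145] [ 0.776 -0.574  0.029] [ 0.7821 -0.5807  0.015 ]
top [400.3 135. ] [377 122  47  25 705] [ 0.745 -0.444  0.058] [ 0.7562 -0.453   0.015 ]
top [475. 142.] [469 131  19  18 122] [ 0.689 -0.658  0.122] [ 0.7243 -0.7088  0.015 ]
top [176. 172.] [158 160  33  32 134] [0.62  0.292 0.154] [0.6459 0.3249 0.015 ]
top [161.6 176.7] [145 164  29  27 358] [0.598 0.333 0.158] [0.6308 0.3742 0.015 ]
top [213.9 180.3] [200 174  22  12 143] [0.611 0.191 0.021] [0.6134 0.1945 
[... 1396 characters left out ...]
ide [314.3 212. ] [310 205  13  11  72] [0.611 0.189 0.018] [0.6128 0.1969 0.015 ]
side [290.5 216.5] [274 216  34   2  68] [0.53  0.179 0.011] [0.5294 0.1703 0.015 ]
side [242.  233.6] [230 230  26   9 106] [0.368 0.077 0.009] [0.3686 0.0635 0.015 ]
side [299.2 257.7] [288 250  23  16 291] [ 0.527 -0.096  0.012] [ 0.5263 -0.1014  0.015 ]
side [291.1 319.8] [277 307  29  28 665] [ 0.475 -0.386  0.027] [ 0.4762 -0.372   0.015 ]
side [372.4 317.5] [366 310  11  16  86] [ 0.654 -0.398  0.028] [ 0.6578 -0.3819  0.015 ]
side [339.  357.6] [323 343  33  30 521] [ 0.556 -0.514  0.027] [ 0.5587 -0.5002  0.015 ]
side [267.  395.9] [251 378  37  42 335] [ 0.41  -0.571  0.004] [ 0.4111 -0.5841  0.015 ]
```

View pics/top0z.png

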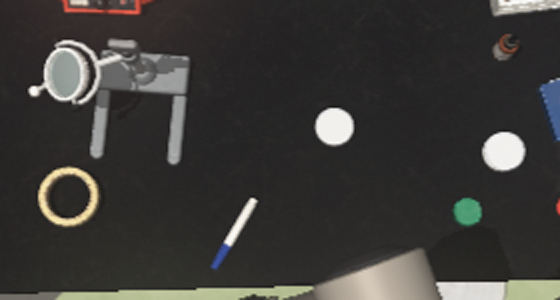

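View pics/side0z.png

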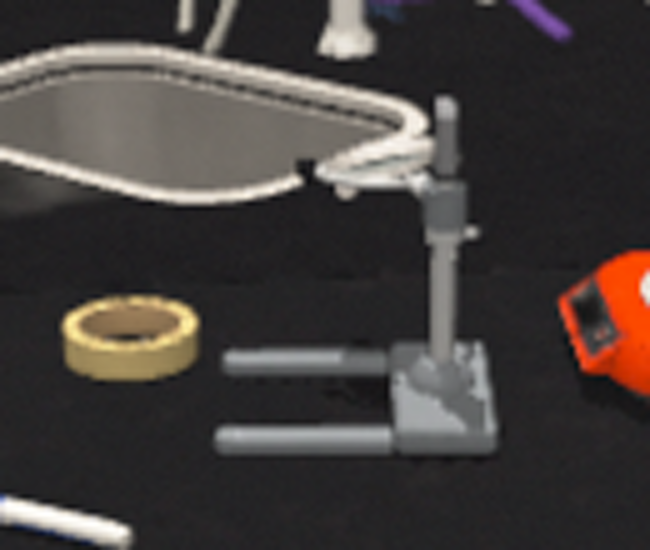

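```bash
cat > mag.py <<'E'
import numpy as np,cv2
from h import *
def foot(d,box,n):
    # grey foot pixels at prong-top/heel-top height
    W=world(d);px=d["pixels"].astype(int)
    x0,x1,y0,y1=box
    inb=(W[...,0]>x0)&(W[...,0]<x1)&(W[...,1]>y0)&(W[...,1]<y1)
    sat=px.max(2)-px.min(2)
    return W,inb,sat,px
E
python3 - <<'E'
from mag import *
for n in("top","side"):
    d=dict(np.load(n+"0.npz"));W,inb,sat,px=foot(d,(.44,.72,.1,.42),n)
    m=inb&(W[...,2]>.17)&(W[...,2]<.24)
    P=W[m]; print(n,"grip",len(P),P.min(0).round(3),P.max(0).round(3),P.mean(0).round(4)); 
    mm=m&(W[...,2]>.205)
    print(' top',mm.sum(),W[mm].mean(0).round(4), np.argwhere(mm).min(0),np.argwhere(mm).max(0))
    g=inb&(W[...,2]<.05)&(px.mean(2)>85)&(sat<25)
    k,l,st,ce=cv2.connectedComponentsWithStats(g.astype(np.uint8))
    for i in range(1,k):
        if st[i,4]>20:
            print(st[i],ce[i].round(1),W[l==i].min(0).round(3),W[l==i].max(0).round(3))
    # prongs
    for lo,hi in((.10,.24),(.25,.36)):
        q=g&(W[...,0]<.56)&(W[...,1]>lo)&(W[...,1]<hi)
        uv=np.argwhere(q)[:,::-1]
        R=np.array([ray(d,u,v,.014) for u,v in uv])
        if len(R)<10: continue
        vx,vy,a,b=cv2.fitLine(R[:,:2].astype(np.float32),cv2.DIST_HUBER,0,.01,.01).ravel()
        print('prong',len(R),'mean',R.mean(0).round(4),'dir',np.arctan(vy/vx).round(4),'xmin',R[:,0].min().round(4), 'y at .5',(b+vy/vx*(.5-a)).round(4))
    s=(W[...,2]>.1)&(W[...,0]>.6)&(np.abs(W[...,1])<.4)&~m
    kn=inb&(W[...,1]>.375)&(W[...,2]>.08); print('knob',kn.sum(),W[kn].mean(0).round(4),W[kn].max(0).round(4))
d=dict(np.load("top0.npz"));W=world(d)
for v in range(60,130,6): print(v,W[v,330].round(3),W[v,230].round(3))
E
```

```text
top grip 163 [0.563 0.216 0.17 ] [0.639 0.332 0.227] [0.621 0.26  0.197]
 top 75 [0.6293 0.2367 0.2171] [159 184] [165 198]
[ 175  166   50   56 1109] [201.7 187.3] [ 0.472  0.161 -0.009] [0.664 0.33  0.048]
prong 166 mean [0.5163 0.1833 0.014 ] dir -0.1039 xmin 0.4725 y at .5 0.185
prong 146 mean [0.523  0.3152 0.014 ] dir -0.1214 xmin 0.4862 y at .5 0.318
knob 37 [0.5838 0.3923 0.1215] [0.5945 0.4076 0.1363]
side grip 77 [0.59 0.21 0.17] [0.639 0.312 0.217] [0.626  0.23   0.1945]
 top 27 [0.628  0.2251 0.2131] [150 317] [156 320]
[273 198  56  22 708] [306.4 209.7] [ 0.472  0.154 -0.008] [0.679 0.367 0.049]
prong 131 mean [0.5147 0.1702 0.014 ] dir -0.1315 xmin 0.4711 y at .5 0.1722
prong 78 mean [0.5231 0.3002 0.014 ] dir -0.0928 xmin 0.4863 y at .5 0.2995
knob 9 [0.5811 0.3896 0.1059] [0.5882 0.3977 0.112 ]
60 [ 0.804 -0.161  0.508] [0.836 0.091 0.457]
66 [ 0.811 -0.166  0.459] [0.818 0.091 0.461]
72 [ 0.796 -0.166  0.456] [0.803 0.092 0.457]
78 [ 0.78  -0.165  0.455] [0.765 0.087 0.508]
84 [ 0.764 -0.164  0.456] [0.772 0.092 0.453]
90 [ 0.929 -0.217  0.009] [0.759 0.093 0.447]
96 [ 0.911 -0.217 -0.001] [0.92  0.137 0.001]
102 [ 0.889 -0.217 -0.004] [0.896 0.137 0.006]
108 [ 0.865 -0.215  0.003] [ 0.877  0.138 -0.005]
114 [ 0.845 -0.215 -0.003] [0.853 0.138 0.001]
120 [ 0.821 -0.213  0.004] [0.83  0.138 0.005]
126 [ 0.801 -0.213 -0.004] [0.809 0.138 0.001]
```

Run:
```python
from mag import *
d=dict(np.load("top0.npz"));W=world(d)
a,b,c,e=140,150,70,80
cv2.imwrite("pics/gripz.png",cv2.resize(d["pixels"][b:b+e,a:a+c],None,fx=7,fy=7,interpolation=cv2.INTER_NEAREST))
for v in range(156,170): print(v,[ (round(float(W[v,u,0]),3),round(float(W[v,u,2]),3)) for u in (186,191,196)], d["pixels"][v,[186,191,196]].mean(1).astype(int))
for v in (159,161,163): print(ray(d,191,v,.222).round(4),ray(d,184,v,.222).round(4),ray(d,198,v,.222).round(4))
```

```text
156 [(0.706, -0.003), (0.706, -0.004), (0.705, -0.003)] [48 50 47]
157 [(0.703, -0.002), (0.702, -0.001), (0.701, 0.0)] [48 49 46]
158 [(0.695, 0.012), (0.697, 0.004), (0.697, 0.003)] [46 49 47]
159 [(0.639, 0.215), (0.695, -0.003), (0.66, 0.132)] [93 50 49]
160 [(0.636, 0.213), (0.635, 0.218), (0.635, 0.217)] [150 139 125]
161 [(0.632, 0.218), (0.631, 0.223), (0.631, 0.221)] [172 163 149]
162 [(0.629, 0.219), (0.628, 0.222), (0.628, 0.218)] [158 171 163]
163 [(0.626, 0.218), (0.625, 0.219), (0.625, 0.217)] [104 141 148]
164 [(0.626, 0.205), (0.624, 0.212), (0.623, 0.214)] [77 81 87]
165 [(0.627, 0.19), (0.623, 0.204), (0.621, 0.208)] [84 72 72]
166 [(0.664, 0.023), (0.625, 0.183), (0.622, 0.193)] [136  88  67]
167 [(0.628, 0.159), (0.622, 0.18), (0.624, 0.169)] [117  77  81]
168 [(0.626, 0.155), (0.623, 0.165), (0.622, 0.167)] [205 132 132]
169 [(0.622, 0.157), (0.62, 0.162), (0.62, 0.162)] [233 143 123]
[0.6368 0.2353 0.222 ] [0.6374 0.2564 0.222 ] [0.6363 0.2142 0.222 ]
[0.6307 0.2353 0.222 ] [0.6312 0.2564 0.222 ] [0.6301 0.2142 0.222 ]
[0.6245 0.2353 0.222 ] [0.6251 0.2564 0.222 ] [0.6239 0.2142 0.222 ]
```

View pics/gripz.png

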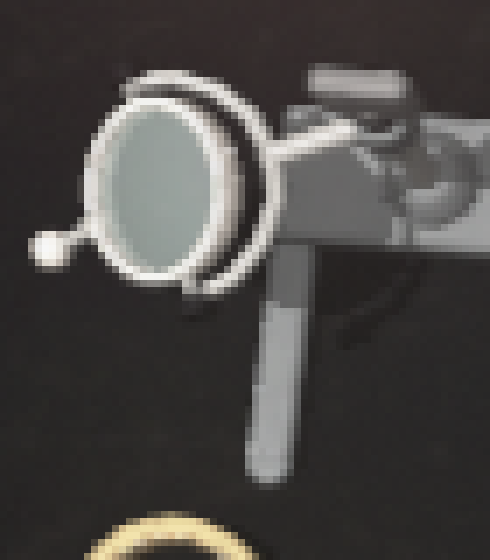

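Request:
step_arm:
  series:
    - [1, 0, 0, 1, 0]
    - [1, 0, 0, 1, 0]
    - [1, 0.2, 0.4, 1, 0.2]
    - [1, 0.528, 0.94, 0, 0.416]
    - [1, 0.528, 0.94, 0, 0.416]
    - [1, 0.528, 0.94, 0, 0.416]
    - [1, 0.528, 0.94, 0, 0.416]
    - [1, 0.528, 0.94, 0, 0.416]
    - [1, 0.528, 0.94, 0, 0.416]
    - [1, 0.528, 0.94, 0, 0.416]
    - [1, 0.528, 0.94, 0, 0.416]
    - [1, 0.528, 0.94, 0, 0.416]
  squeeze: 50

```text
time: 1.3
tool_pos: [0.3594, -0.2467, 0.3185]
tool_rot: [-3.141, -0.0, 0.782]
contact_force: [0.4, 0.2, 0.3]
opening: 0.0918
```

Request:
step_arm:
  series:
    - [1, 0.528, 0.94, 0, 0.416]
    - [1, 0.528, 0.94, 0, 0.416]
    - [1, 0.528, 0.94, 0, 0.416]
    - [1, 0.528, 0.94, 0, 0.416]
    - [1, 0.528, 0.94, 0, 0.416]
    - [1, 0.528, 0.94, 0, 0.416]
    - [1, 0.528, 0.94, 0, 0.416]
    - [1, 0.528, 0.94, 0, 0.416]
    - [1, 0.528, 0.94, 0, 0.416]
    - [1, 0.528, 0.94, 0, 0.416]
    - [1, 0.528, 0.94, 0, 0.416]
    - [1, 0.528, 0.94, 0, 0.416]

```text
time: 2.5
tool_pos: [0.5178, 0.0353, 0.3183]
tool_rot: [-3.141, 0.0, 1.181]
contact_force: [0.2, -0.1, -0.9]
opening: 0.0914
```

Request:
step_arm:
  series:
    - [1, 0.45, 0.8, 0, 0.35]
    - [1, 0.45, 0.8, 0, 0.35]
    - [1, 0.45, 0.8, 0, 0.35]
    - [1, 0.45, 0.8, 0, 0.35]
    - [1, 0.45, 0.8, 0, 0.35]
    - [1, 0.45, 0.8, 0, 0.35]
    - [1, 0.45, 0.8, 0, 0.35]
    - [1, 0.45, 0.8, 0, 0.35]
    - [1, 0.45, 0.8, 0, 0.35]
    - [1, 0.45, 0.8, 0, 0.35]
    - [1, 0, 0, 0, 0]
    - [1, 0, 0, 0, 0]

```text
time: 3.7
tool_pos: [0.6298, 0.2343, 0.3177]
tool_rot: [-3.14, 0.001, 1.46]
contact_force: [0.1, 0.2, -0.0]
opening: 0.0922
```

Run:
```python
from cell import sensors, vision
import cv2,numpy as np
for n in("side",):
    d=vision.read_camera(n); np.savez(f"{n}1.npz",**d)
    cv2.imwrite(f"pics/{n}1.png",cv2.resize(d["pixels"][80:240,210:410],None,fx=4,fy=4,interpolation=cv2.INTER_CUBIC))
print(sensors.observe())
```

```text
{'time': 3.75, 'qpos': array([ 2.41615663e-01,  6.00254241e-01,  9.04471662e-01, -4.21059958e-04,
        1.63805887e+00,  3.53119404e-01]), 'qvel': array([-0.01104545, -0.01488517,  0.00495694, -0.00023328,  0.0008638 ,
        0.00028435]), 'joint_efforts': array([ 6.26665112e-01, -5.75347173e+01, -2.68393046e+01,  1.37978182e-01,
       -6.29176036e-03, -5.73665147e-04]), 'tool_pos': array([0.6297745 , 0.23375054, 0.31819499]), 'tool_rot': array([-3.14061939e+00,  8.06483840e-04,  1.45926493e+00]), 'contact_force': array([ 0.24816949, -0.02013367,  0.3983495 ]), 'torque': array([ 0.01242563, -0.06578589,  0.00916007]), 'opening': 0.09163496288029178}
```

View pics/side1.png

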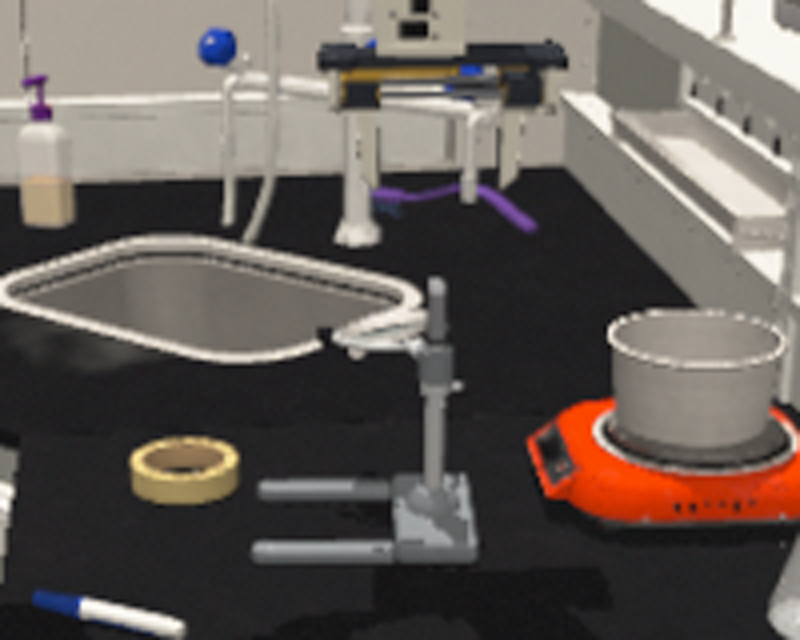

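Request:
step_arm:
  series:
    - [1, 0, 0.06, -0.8, 0]
    - [1, 0, 0, -0.8, 0]
    - [1, 0, 0, -0.8, 0]
    - [1, 0, 0, -0.8, 0]
    - [1, 0, 0, -0.8, 0]
    - [1, 0, 0, -0.8, 0]
    - [1, 0, 0, 0, 0]
    - [0.4, 0, 0, 0, 0]
    - [0.25, 0, 0, 0, 0]
    - [0.2, 0, 0, 0, 0]
    - [0, 0, 0, 0, 0]
    - [0, 0, 0, 0, 0]
  squeeze: 50

```text
time: 4.95
tool_pos: [0.6302, 0.2357, 0.1993]
tool_rot: [3.141, -0.0, 1.46]
contact_force: [0.0, 0.5, 0.0]
opening: 0.0565
```

Request:
step_arm:
  series:
    - [0, 0, 0, 0, 0]
    - [0, 0, 0, 0, 0]
    - [0, 0, 0, 0, 0]
    - [0, 0, 0, 0, 0]

```text
time: 5.35
tool_pos: [0.63, 0.2357, 0.1987]
tool_rot: [-3.142, 0.0, 1.46]
contact_force: [0.1, -0.2, -0.1]
opening: 0.0245
```

Request:
step_arm:
  series:
    - [0, 0, 0, 0, 0]
    - [0, 0, 0, 0, 0]
    - [0, 0, 0, 0, 0]
    - [0, 0, 0, 0, 0]
    - [0, 0, 0, 0, 0]

```text
time: 5.85
tool_pos: [0.6305, 0.2356, 0.1988]
tool_rot: [3.14, -0.0, 1.46]
contact_force: [3.8, -0.6, -1.4]
opening: 0.0137
```

Request:
step_arm:
  series:
    - [0, 0, 0, 0.2, 0]
    - [0, 0, 0, 0.4, 0]
    - [0, 0, 0, 0.4, 0]
    - [0, 0, 0, 0.4, 0]
    - [0, 0, 0, 0, 0]

```text
time: 6.35
tool_pos: [0.6308, 0.236, 0.2362]
tool_rot: [3.138, -0.001, 1.46]
contact_force: [0.6, 0.1, -7.8]
opening: 0.0139
```

Run:
```python
from cell import sensors, vision
import cv2,numpy as np
for n in("side",):
    d=vision.read_camera(n); np.savez(f"{n}2.npz",**d)
    cv2.imwrite(f"pics/{n}2.png",cv2.resize(d["pixels"][80:240,210:410],None,fx=4,fy=4,interpolation=cv2.INTER_CUBIC))
print(sensors.observe())
```

```text
{'time': 6.4, 'qpos': array([ 2.44291758e-01,  6.29209087e-01,  1.07363150e+00, -2.77447880e-05,
        1.43639386e+00,  3.55295769e-01]), 'qvel': array([ 0.00018671,  0.01716908,  0.03165444,  0.00071213, -0.00793671,
        0.00084556]), 'joint_efforts': array([ 2.94806412e-02, -6.49287343e+01, -2.94487703e+01,  2.42971480e-01,
        2.20686081e-01, -1.41491633e-03]), 'tool_pos': array([0.63045099, 0.23588198, 0.23500543]), 'tool_rot': array([ 3.13937216e+00, -7.94557435e-04,  1.45979688e+00]), 'contact_force': array([ 0.31323652, -0.11197207, -9.68988073]), 'torque': array([-0.17956177, -0.19047583,  0.01355563]), 'opening': 0.013726656940500164}
```

View pics/side2.png

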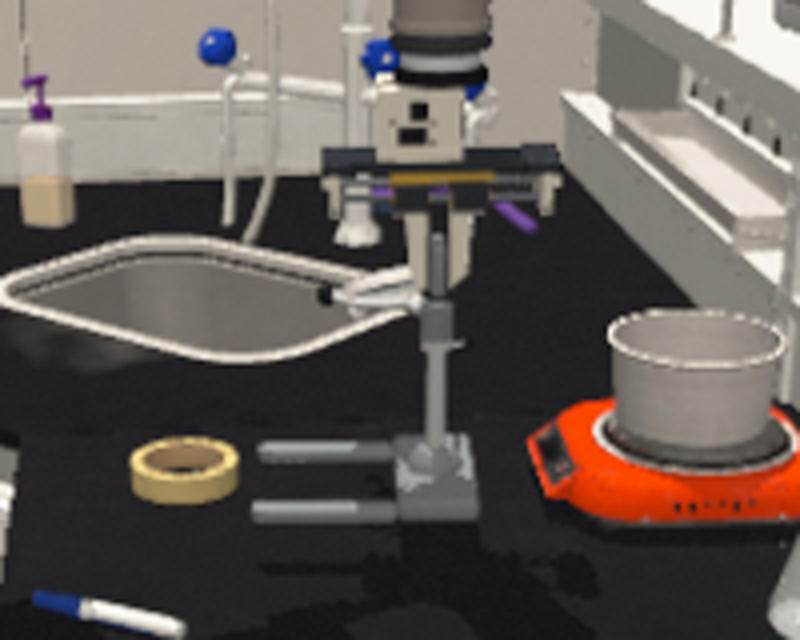

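Request:
step_arm:
  series:
    - [0, 0, -0.3, 0.2, 0]
    - [0, 0, -0.6, 0.2, 0]
    - [0, 0, -0.8, 0, 0.1]
    - [0, 0, -0.8, 0, 0.1]
    - [0, 0, -0.8, 0, 0.1]
    - [0, 0, -0.8, 0, 0.1]
    - [0, 0, -0.8, 0, 0.1]
    - [0, 0, -0.8, 0, 0.1]
    - [0, 0, -0.8, 0, 0.1]
    - [0, 0, -0.8, 0, 0.1]
    - [0, 0, -0.8, 0, 0.1]
    - [0, 0, -0.8, 0, 0.1]

```text
time: 7.6
tool_pos: [0.6296, 0.0109, 0.2441]
tool_rot: [3.141, 0.001, 1.539]
contact_force: [1.0, -0.3, -9.6]
opening: 0.0136
```

Request:
step_arm:
  series:
    - [0, 0.02, -0.8, 0, 0.1]
    - [0, 0.02, -0.8, 0, 0.1]
    - [0, 0.02, -0.8, 0, 0.1]
    - [0, 0.02, -0.8, 0, 0.09]
    - [0, 0, -0.56, 0, 0]
    - [0, 0, -0.3, 0, 0]
    - [0, 0, 0, 0, 0]
    - [0, 0, 0, 0, 0]
    - [0, 0, 0, 0, 0]

```text
time: 8.5
tool_pos: [0.632, -0.0873, 0.2437]
tool_rot: [-3.142, -0.001, 1.572]
contact_force: [-0.1, -0.0, -9.0]
opening: 0.0136
```

Run:
```python
from cell import sensors, vision
import cv2,numpy as np
for n,(a,b,c,e) in dict(side=(200,100,200,170),top=(220,130,140,110)).items():
    d=vision.read_camera(n); np.savez(f"{n}3.npz",**d)
    cv2.imwrite(f"pics/{n}3.png",cv2.resize(d["pixels"][b:b+e,a:a+c],None,fx=800//c if c>150 else 5,fy=3.5 if c>250 else (4 if c>150 else 5),interpolation=cv2.INTER_CUBIC)[:600])
print(sensors.observe())
```

```text
{'time': 8.6, 'qpos': array([-2.57495638e-01,  5.54911160e-01,  1.18103649e+00,  2.40269966e-04,
        1.40562043e+00, -2.58787356e-01]), 'qvel': array([-0.00237317,  0.00130478, -0.00135823, -0.00352483,  0.00076329,
       -0.00141467]), 'joint_efforts': array([-1.69419483e-01, -6.02671623e+01, -2.86484170e+01,  1.45707848e-01,
        2.14274526e-01,  2.21924398e-03]), 'tool_pos': array([ 0.63208639, -0.08737621,  0.24378816]), 'tool_rot': array([ 3.14150825e+00, -2.22820554e-04,  1.57204855e+00]), 'contact_force': array([ 0.4086206 , -0.84915009, -9.09458752]), 'torque': array([-0.15471519, -0.15478474,  0.01046178]), 'opening': 0.013935952657375197}
```

View pics/side3.png

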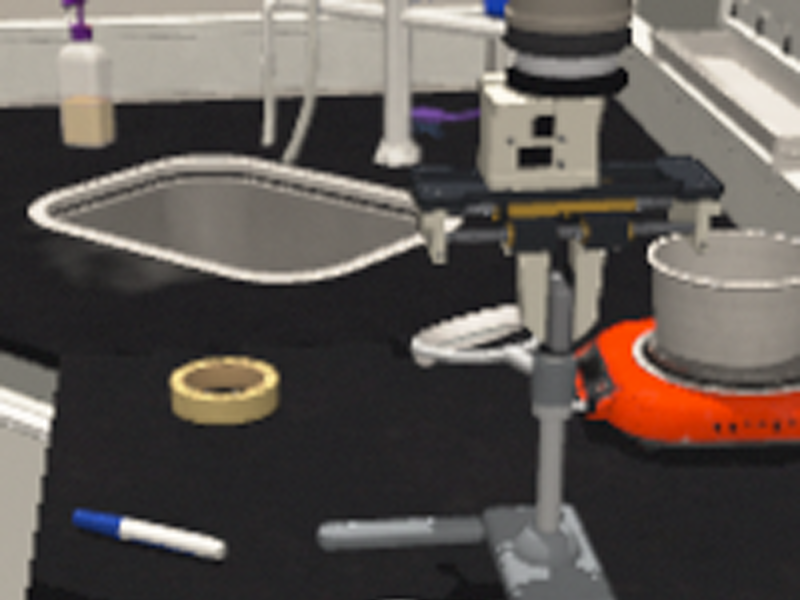

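View pics/top3.png

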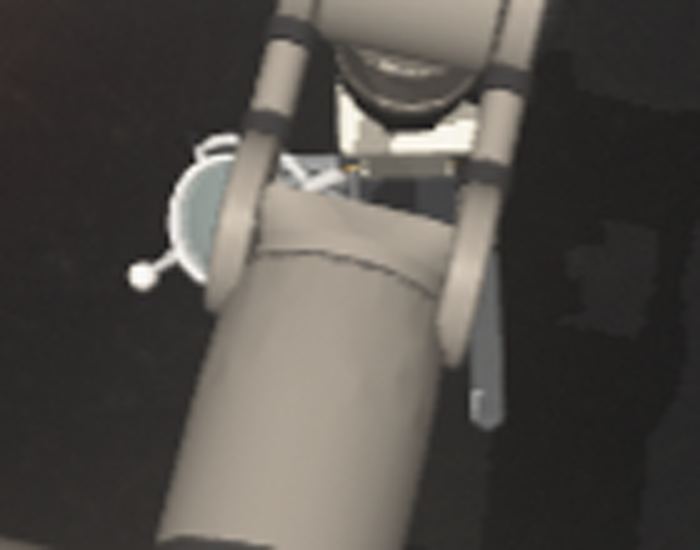

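Run:
```python
from mag import *
d=dict(np.load("side3.npz"));W=world(d)
a,b,c,e=250,180,160,120
cv2.imwrite("pics/side3b.png",cv2.resize(d["pixels"][b:b+e,a:a+c],None,fx=5,fy=5,interpolation=cv2.INTER_CUBIC))
m=(W[...,0]>.44)&(W[...,0]<.72)&(W[...,1]>-.22)&(W[...,1]<.06)&(W[...,2]>.03)&(W[...,2]<.09)
for lo,hi in((-.2,-.125),(-.06,.02)):
    q=m&(W[...,0]<.58)&(W[...,1]>lo)&(W[...,1]<hi); P=W[q]
    print(len(P),P.min(0).round(4),P.max(0).round(4))
    t=P[P[:,2]>np.percentile(P[:,2],60)]; print('top',np.median(t,0).round(4),'yaw',np.polyfit(P[:,0],P[:,1],1)[0].round(3),'pitch',np.polyfit(P[:,0],P[:,2],1)[0].round(3))
```

```text
281 [ 0.4773 -0.1681  0.0433] [ 0.5797 -0.1399  0.0592]
top [ 0.5345 -0.1555  0.0567] yaw -0.005 pitch 0.007
224 [ 0.4765 -0.0382  0.043 ] [ 0.5797 -0.0075  0.0593]
top [ 0.5363 -0.0239  0.0563] yaw -0.008 pitch 0.007
```

View pics/side3b.png

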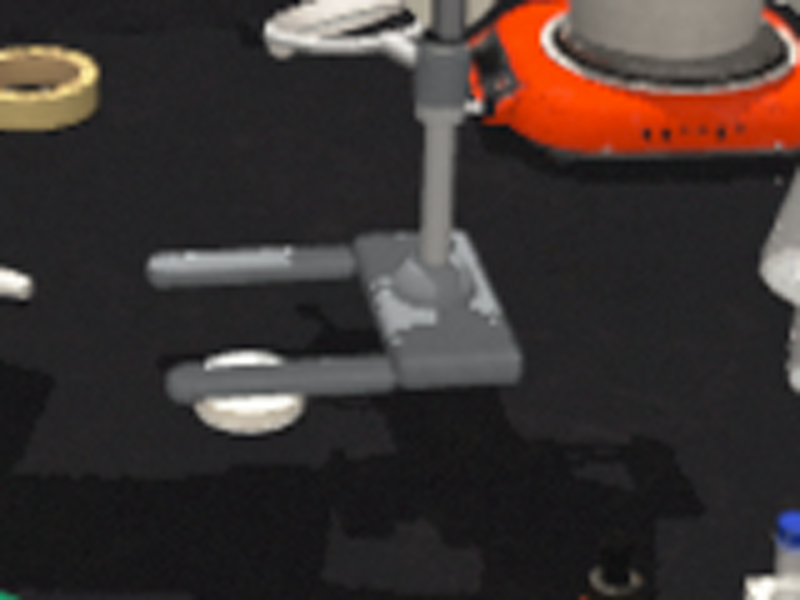

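Request:
step_arm:
  series:
    - [0, 0, 0.06, -0.3, 0]
    - [0, 0, 0, -0.5, 0]
    - [0, 0, 0, -0.4, 0]
    - [0, 0, 0, -0.2, 0]
    - [0, 0, 0, -0.1, 0]
    - [0, 0, 0, -0.08, 0]
    - [0, 0, 0, -0.06, 0]
    - [0, 0, 0, -0.05, 0]
    - [0, 0, 0, -0.04, 0]
    - [0, 0, 0, -0.02, 0]

```text
time: 9.6
tool_pos: [0.6321, -0.0868, 0.2001]
tool_rot: [3.141, 0.0, 1.571]
contact_force: [0.0, 0.4, -8.4]
opening: 0.0137
```

Request:
step_arm:
  series:
    - [0, 0, 0, -0.02, 0]
    - [0, 0, 0, -0.02, 0]
    - [0, 0, 0, 0, 0]

```text
time: 9.9
tool_pos: [0.632, -0.0868, 0.1989]
tool_rot: [3.142, 0.0, 1.571]
contact_force: [-1.1, -0.6, -9.8]
opening: 0.0136
```

Still carrying full weight; creep lower.

Request:
step_arm:
  series:
    - [0, 0, 0, -0.02, 0]
    - [0, 0, 0, -0.02, 0]
    - [0, 0, 0, 0, 0]

```text
time: 10.2
tool_pos: [0.6322, -0.0869, 0.1988]
tool_rot: [3.141, 0.0, 1.571]
contact_force: [-0.6, -0.2, -2.8]
opening: 0.0138
```

Request:
step_arm:
  series:
    - [0, 0, 0, -0.02, 0]
    - [0, 0, 0, -0.02, 0]
    - [0, 0, 0, 0, 0]

```text
time: 10.5
tool_pos: [0.6322, -0.0869, 0.1987]
tool_rot: [3.14, 0.001, 1.571]
contact_force: [-3.6, -0.6, 6.3]
opening: 0.0135
```

Request:
step_arm:
  series:
    - [0, 0, 0, 0.02, 0]
    - [0.3, 0, 0, 0, 0]
    - [0.5, 0, 0, 0, 0]
    - [0.6, 0, 0, 0, 0]
    - [0.6, 0, 0, 0, 0]
    - [0.6, 0, 0, 0, 0]
    - [0.6, 0, 0, 0.4, 0]
    - [0.6, 0, 0, 0.8, 0]
    - [0.6, 0, 0, 1, 0]
    - [0.6, 0, 0, 1, 0]
    - [0.6, 0, 0, 1, 0]

```text
time: 11.6
tool_pos: [0.632, -0.0868, 0.3044]
tool_rot: [3.141, 0.0, 1.571]
contact_force: [0.1, 0.8, 0.2]
opening: 0.0552
```

Run:
```python
from cell import sensors, vision
import cv2,numpy as np
for n,(a,b,c,e) in dict(side=(240,140,160,120),top=(220,130,140,110)).items():
    d=vision.read_camera(n); np.savez(f"{n}4.npz",**d)
    cv2.imwrite(f"pics/{n}4.png",cv2.resize(d["pixels"][b:b+e,a:a+c],None,fx=5,fy=5,interpolation=cv2.INTER_CUBIC)[:600])
print(sensors.observe())
```

```text
{'time': 11.7, 'qpos': array([-2.56462608e-01,  5.24224630e-01,  1.06254759e+00,  5.88626433e-05,
        1.54630017e+00, -2.56614118e-01]), 'qvel': array([ 0.00168188,  0.03237318,  0.08193961, -0.0003407 , -0.05544627,
        0.00043577]), 'joint_efforts': array([-1.50339101e-01, -5.24834490e+01, -2.59895360e+01,  5.61780471e-02,
        5.72243817e-01, -2.36030050e-03]), 'tool_pos': array([ 0.63337193, -0.08709219,  0.30749524]), 'tool_rot': array([3.13333644e+00, 2.10554951e-03, 1.57093795e+00]), 'contact_force': array([-0.11219585,  0.31061656,  0.62487521]), 'torque': array([ 0.01395867, -0.11331168,  0.01005557]), 'opening': 0.0554252705134757}
```

View pics/side4.png

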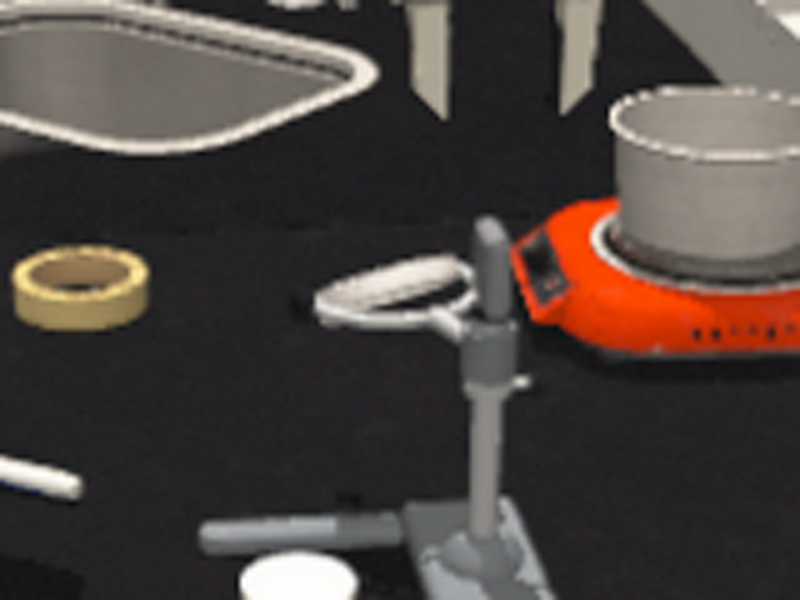

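View pics/top4.png

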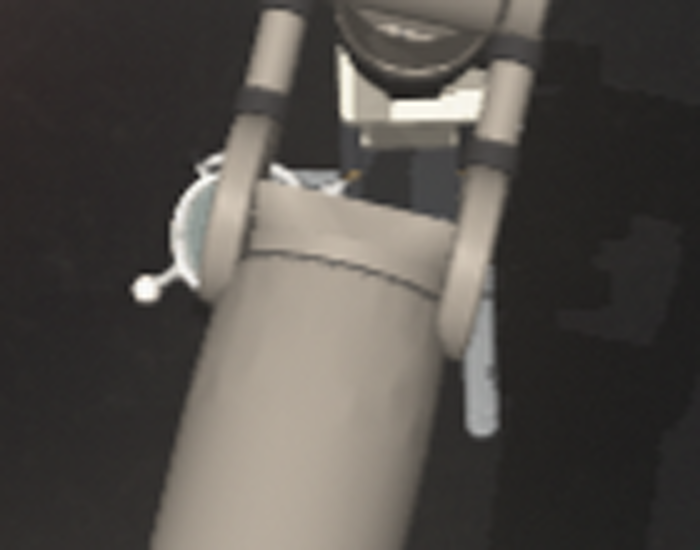

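Run:
```python
from mag import *
d=dict(np.load("top4.npz"));W=world(d);px=d["pixels"]
m=(px.min(2)>150)&(W[...,2]>.08)&(W[...,2]<.16); m[:,:244]=0;m[:,254:]=0;m[:182]=0;m[195:]=0
uv=np.argwhere(m)[:,::-1]; c=(uv.min(0)+uv.max(0))/2
print(len(uv),uv.min(0),uv.max(0),W[m].mean(0).round(4),W[m].max(0).round(4))
for h in(.105,.11,.115,.12): 
    p=ray(d,*c,h);v=p[:2]-np.array([.632,-.087]); r=np.hypot(*v); print(h,p.round(4),'r',r.round(4),'swivel',np.arctan2(-v[1],-v[0]).round(3), 'exp r',(.105+np.sqrt(.073**2-(.15-h)**2)).round(4))
```

```text
27 [247 184] [253 189] [0.5676 0.0666 0.1185] [0.574  0.0749 0.1293]
0.105 [0.5708 0.0658 0.105 ] r 0.1646 swivel -1.19 exp r 0.1625
0.11 [0.5699 0.0655 0.11  ] r 0.1647 swivel -1.184 exp r 0.1661
0.115 [0.5689 0.0652 0.115 ] r 0.1648 swivel -1.178 exp r 0.1691
0.12 [0.5679 0.0649 0.12  ] r 0.1649 swivel -1.172 exp r 0.1716
```

Request:
step_arm:
  series:
    - [0.45, -0.31, 0.76, 0, 0.6]
    - [0.45, -0.31, 0.76, 0, 0.6]
    - [0.45, -0.31, 0.76, 0, 0.6]
    - [0.45, -0.31, 0.76, 0, 0.6]
    - [0.45, -0.31, 0.76, 0, 0.6]
    - [0.45, -0.31, 0.76, 0, 0.6]
    - [0.45, -0.31, 0.76, 0, 0.6]
    - [0.45, -0.31, 0.76, 0, 0.6]
    - [0.45, 0, 0, 0, 0]
    - [0.45, 0, 0, 0, 0]
    - [0.45, 0, 0, 0, 0]

```text
time: 12.8
tool_pos: [0.5702, 0.0647, 0.3024]
tool_rot: [3.142, 0.0, 1.954]
contact_force: [0.5, -0.2, 0.6]
opening: 0.0413
```

Request:
step_arm:
  series:
    - [0.4, 0, 0, -0.9, 0]
    - [0.4, 0, 0, -0.9, 0]
    - [0.4, 0, 0, -0.9, 0]
    - [0.4, 0, 0, -0.9, 0]
    - [0.4, 0, 0, -0.9, 0]
    - [0.4, 0, 0, 0, 0]

```text
time: 13.4
tool_pos: [0.5686, 0.0643, 0.1868]
tool_rot: [-3.136, -0.002, 1.953]
contact_force: [-0.3, 0.8, 0.8]
opening: 0.037
```

```bash
cat > look.py <<'E'
import sys
from cell import sensors, vision
import cv2,numpy as np
k=sys.argv[1]
for n,(a,b,c,e) in dict(side=(220,140,160,120),top=(220,130,140,110)).items():
    if len(sys.argv)>2 and n not in sys.argv[2:]: continue
    d=vision.read_camera(n); np.savez(f"{n}{k}.npz",**d)
    cv2.imwrite(f"pics/{n}{k}.png",cv2.resize(d["pixels"][b:b+e,a:a+c],None,fx=5,fy=5,interpolation=cv2.INTER_CUBIC)[:600])
s=sensors.observe(); print(s["time"],s["tool_pos"],s["tool_rot"],s["contact_force"],s["opening"])
E
python3 look.py 5
```

```text
13.5 [0.57038488 0.06455747 0.19021845] [-3.14138072e+00 -1.08359844e-05  1.95384578e+00] [0.4758246  0.08422527 0.65090756] 0.036995971156469014
```

View pics/side5.png

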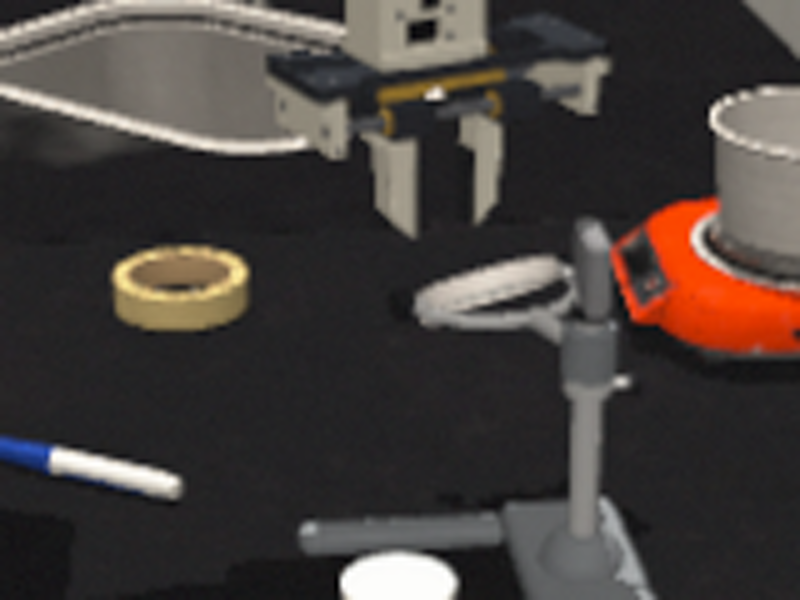

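View pics/top5.png

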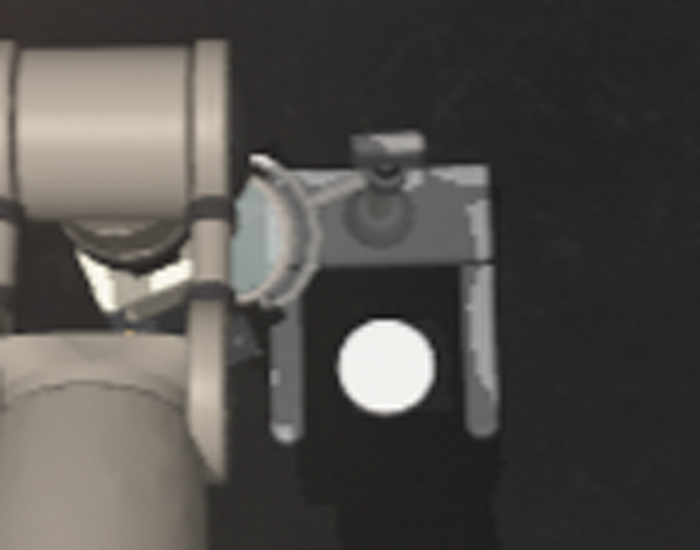

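Request:
step_arm:
  series:
    - [0.4, 0, 0, -0.9, 0]
    - [0.4, 0, 0.02, -0.9, 0]
    - [0.4, 0, 0.02, -0.8, 0]
    - [0.4, 0, 0, -0.4, 0]
    - [0.33, 0, 0, 0, 0]
    - [0.28, 0, 0, 0, 0]
    - [0.28, 0, 0, 0, 0]
  squeeze: 10

```text
time: 14.2
tool_pos: [0.571, 0.0661, 0.1164]
tool_rot: [3.139, 0.001, 1.955]
contact_force: [0.4, -0.1, -0.6]
opening: 0.026
```

```bash
python3 look.py 6
```

```text
14.3 [0.57066001 0.06616734 0.11609477] [3.13967491e+00 7.97330935e-04 1.95490045e+00] [ 0.19456168 -1.02244465 -0.63633515] 0.026090786852370984
```

View pics/side6.png

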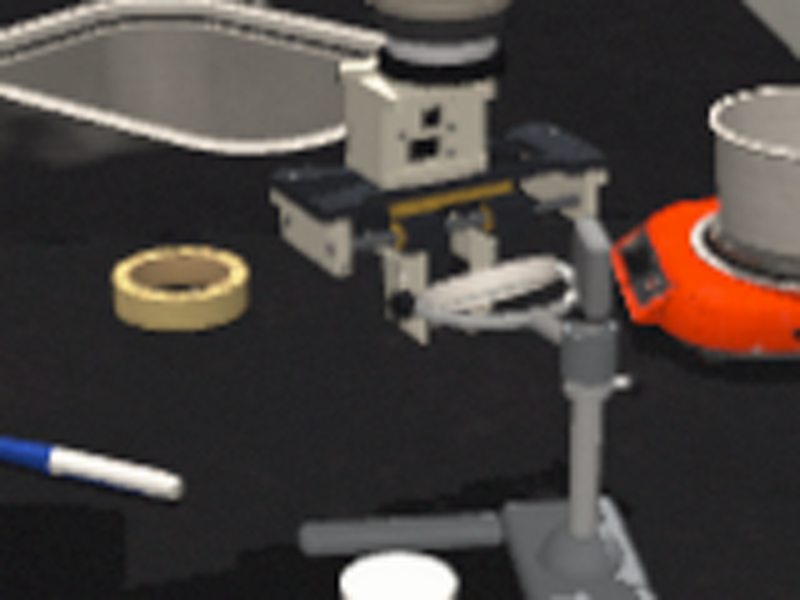

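View pics/top6.png

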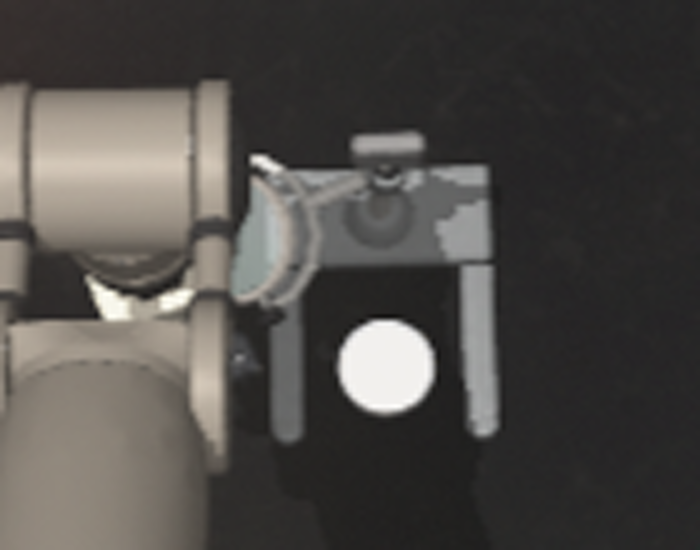

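Run:
```python
import numpy as np
s=np.concatenate([[-1.187,-1.172,-1.147,-1.107],np.linspace(-1.107,-.06,19)[1:],[-.025,-.01,0]])
p=.165*np.c_[-np.cos(s),-np.sin(s)]
d=np.diff(p,axis=0)/.025; y=np.diff(s)/.08
for a,b in zip(d,y): print([0.28,round(a[0],2),round(a[1],2),0,round(b,2)])
print(p[-1]-p[0],len(y), np.round(d,2).sum(0)*.025, np.round(y,2).sum()*.08)
```

```text
[0.28, np.float64(-0.09), np.float64(-0.04), 0, np.float64(0.19)]
[0.28, np.float64(-0.15), np.float64(-0.07), 0, np.float64(0.31)]
[0.28, np.float64(-0.24), np.float64(-0.11), 0, np.float64(0.5)]
[0.28, np.float64(-0.34), np.float64(-0.18), 0, np.float64(0.73)]
[0.28, np.float64(-0.33), np.float64(-0.2), 0, np.float64(0.73)]
[0.28, np.float64(-0.31), np.float64(-0.22), 0, np.float64(0.73)]
[0.28, np.float64(-0.3), np.float64(-0.24), 0, np.float64(0.73)]
[0.28, np.float64(-0.29), np.float64(-0.25), 0, np.float64(0.73)]
[0.28, np.float64(-0.27), np.float64(-0.27), 0, np.float64(0.73)]
[0.28, np.float64(-0.26), np.float64(-0.29), 0, np.float64(0.73)]
[0.28, np.float64(-0.24), np.float64(-0.3), 0, np.float64(0.73)]
[0.28, np.float64(-0.22), np.float64(-0.31), 0, np.float64(0.73)]
[0.28, np.float64(-0.2), np.float64(-0.33), 0, np.float64(0.73)]
[0.28, np.float64(-0.18), np.float64(-0.34), 0, np.float64(0.73)]
[0.28, np.float64(-0.16), np.float64(-0.35), 0, np.float64(0.73)]
[0.28, np.float64(-0.14), np.float64(-0.36), 0, np.float64(0.73)]
[0.28, np.float64(-0.12), np.float64(-0.36), 0, np.float64(0.73)]
[0.28, np.float64(-0.1), np.float64(-0.37), 0, np.float64(0.73)]
[0.28, np.float64(-0.08), np.float64(-0.38), 0, np.float64(0.73)]
[0.28, np.float64(-0.06), np.float64(-0.38), 0, np.float64(0.73)]
[0.28, np.float64(-0.03), np.float64(-0.38), 0, np.float64(0.73)]
[0.28, np.float64(-0.01), np.float64(-0.23), 0, np.float64(0.44)]
[0.28, np.float64(-0.0), np.float64(-0.1), 0, np.float64(0.19)]
[0.28, np.float64(-0.0), np.float64(-0.07), 0, np.float64(0.12)]
[-0.10321686 -0.15299622] 24 [-0.103   -0.15325] 1.1912
```

Request:
step_arm:
  series:
    - [0.28, -0.09, -0.04, 0, 0.19]
    - [0.28, -0.15, -0.07, 0, 0.31]
    - [0.28, -0.24, -0.11, 0, 0.5]
    - [0.28, -0.34, -0.18, 0, 0.73]
    - [0.28, -0.33, -0.2, 0, 0.73]

```text
time: 14.8
tool_pos: [0.541, 0.051, 0.1152]
tool_rot: [3.141, 0.0, 2.155]
contact_force: [0.3, 0.1, 0.7]
opening: 0.0256
```

```bash
python3 look.py 7
```

```text
14.9 [0.54031588 0.05075511 0.11513494] [-3.14098275e+00 -3.23119435e-04  2.15266100e+00] [ 0.60204109  0.01154776 -0.52583778] 0.025695353823226533
```

View pics/side7.png

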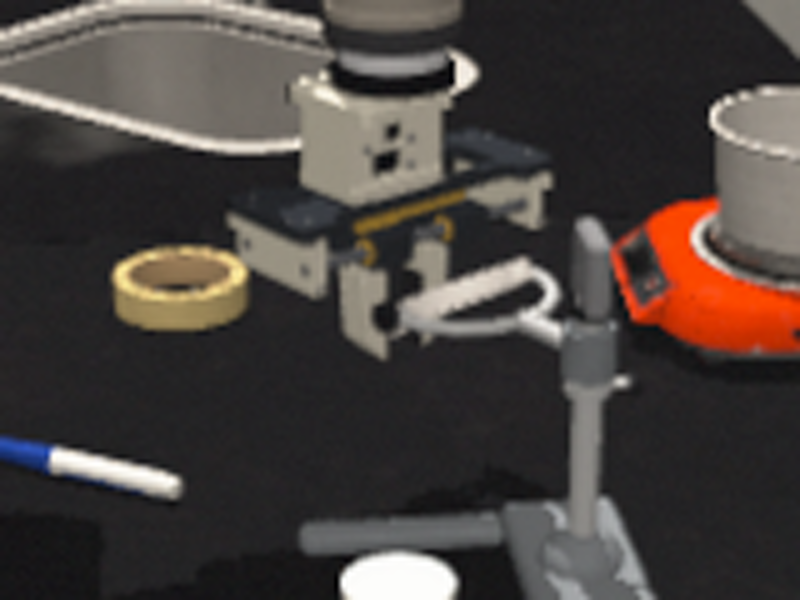

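View pics/top7.png

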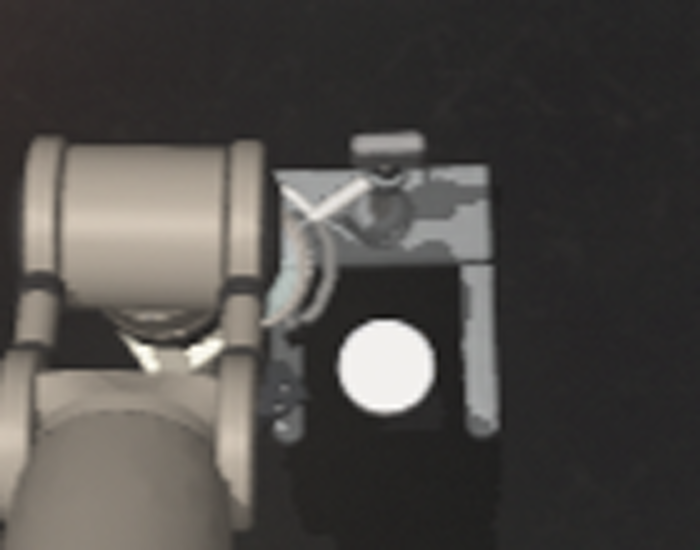

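Request:
step_arm:
  series:
    - [0.28, -0.31, -0.22, 0, 0.73]
    - [0.28, -0.3, -0.24, 0, 0.73]
    - [0.28, -0.29, -0.25, 0, 0.73]
    - [0.28, -0.27, -0.27, 0, 0.73]
    - [0.28, -0.26, -0.29, 0, 0.73]
    - [0.28, -0.24, -0.3, 0, 0.73]
    - [0.28, -0.22, -0.31, 0, 0.73]

```text
time: 15.6
tool_pos: [0.4943, 0.004, 0.1152]
tool_rot: [3.141, 0.001, 2.562]
contact_force: [0.3, -0.6, -0.4]
opening: 0.0257
```

Request:
step_arm:
  series:
    - [0.28, -0.2, -0.33, 0, 0.73]
    - [0.28, -0.18, -0.34, 0, 0.73]
    - [0.28, -0.16, -0.35, 0, 0.73]
    - [0.28, -0.14, -0.36, 0, 0.73]
    - [0.28, -0.12, -0.36, 0, 0.73]
    - [0.28, -0.1, -0.37, 0, 0.73]
    - [0.28, -0.08, -0.38, 0, 0.73]
    - [0.28, -0.06, -0.38, 0, 0.73]
    - [0.28, -0.03, -0.38, 0, 0.73]

```text
time: 16.5
tool_pos: [0.4676, -0.0773, 0.1152]
tool_rot: [3.141, 0.001, 3.087]
contact_force: [-0.5, 0.6, 0.3]
opening: 0.0257
```

```bash
python3 look.py 8
```

```text
16.6 [ 0.46768171 -0.0778461   0.11518002] [-3.14138092e+00  7.37386986e-04  3.08456537e+00] [-0.64754116 -0.19915566 -0.11543587] 0.026004868535487117
```

View pics/side8.png

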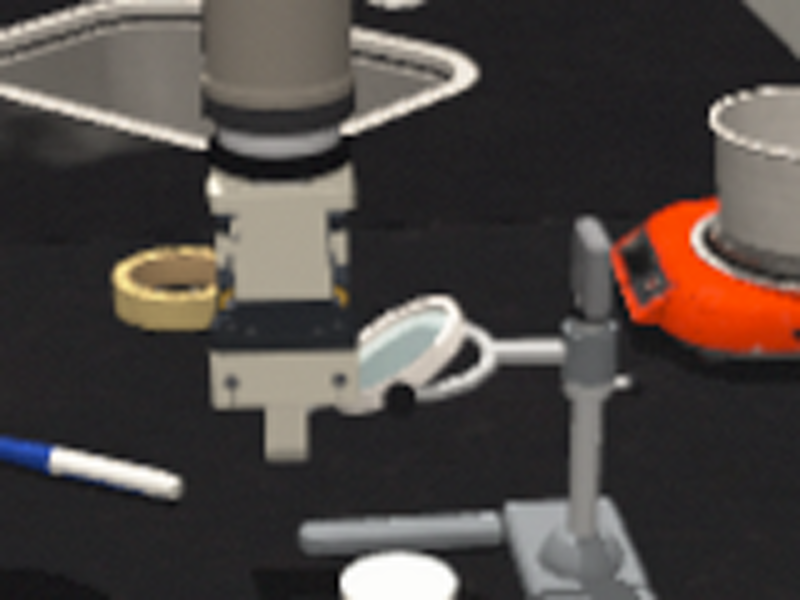

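View pics/top8.png

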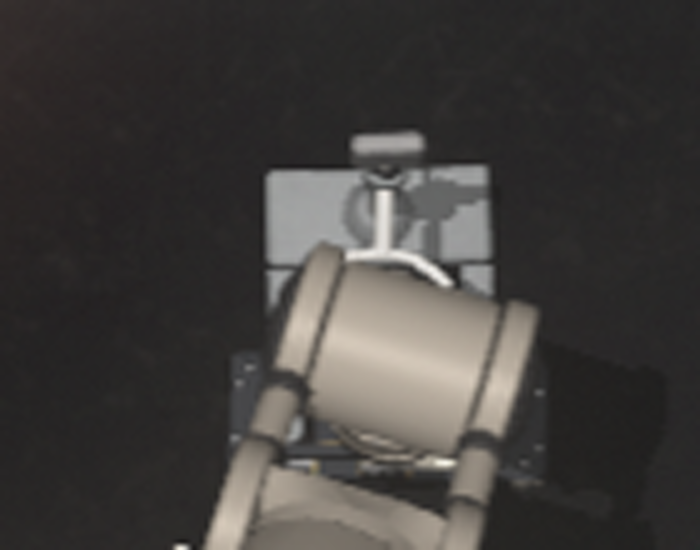

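Run:
```python
from mag import *
d=dict(np.load("top7.npz"));W=world(d);px=d["pixels"]
m=((px.min(2)>170)).astype(np.uint8); m[:190]=0;m[:,:280]=0;m[220:]=0;m[:,315:]=0
c,r=cv2.minEnclosingCircle(np.argwhere(m)[:,::-1].astype(np.float32)); mo=cv2.moments(m)
print(c,r,ray(d,mo['m10']/mo['m00'],mo['m01']/mo['m00'],.015))
g=(W[...,2]>.213)&(W[...,2]<.23)&(W[...,1]<-.03)&(W[...,1]>-.15)&(W[...,0]>.6)
uv=np.argwhere(g)[:,::-1]; print(uv.min(0),uv.max(0),ray(d,*((uv.min(0)+uv.max(0))/2),.222))
d=dict(np.load("top8.npz"));W=world(d)
# heel outline at z .021
q=(W[...,2]>.012)&(W[...,2]<.03)&(W[...,0]>.56)&(W[...,0]<.7)&(W[...,1]<.02)&(W[...,1]>-.19)&(d["pixels"].mean(2)>85)
uv=np.argwhere(q)[:,::-1]; R=np.array([ray(d,u,v,.021) for u,v in uv]); print('heel',R.min(0),R.max(0))
print(cv2.minAreaRect((R[:,:2]*1000).astype(np.float32)))
d=dict(np.load("top7.npz"));W=world(d)
for lo,hi in((-.18,-.125),(-.05,.02)):
    q=(W[...,2]>.005)&(W[...,2]<.03)&(W[...,0]>.47)&(W[...,0]<.56)&(W[...,1]>lo)&(W[...,1]<hi)&(d["pixels"].mean(2)>75)
    uv=np.argwhere(q)[:,::-1]; R=np.array([ray(d,u,v,.014) for u,v in uv]); print(len(R),R.min(0),R.max(0),R.mean(0),np.polyfit(R[:,0],R[:,1],1))
```

```text
(296.76470947265625, 202.88235473632812) 9.302779197692871 [ 0.5280653  -0.08686003  0.015     ]
[290 156] [304 161] [ 0.62982925 -0.08384981  0.222     ]
heel [ 0.5727302  -0.16014213  0.021     ] [ 0.66412887 -0.00784839  0.021     ]
((618.54541015625, -83.989013671875), (152.16477966308594, 91.34146881103516), 89.88159942626953)
138 [ 0.48092446 -0.16131984  0.014     ] [ 0.56016509 -0.13939907  0.014     ] [ 0.52012761 -0.1504692   0.014     ] [-0.00675692 -0.14695474]
62 [ 0.47758405 -0.02707892  0.014     ] [ 0.55707979 -0.00695181  0.014     ] [ 0.5182758 -0.0187053  0.014    ] [ 0.05904367 -0.0493062 ]
```

Request:
step_arm:
  series:
    - [0.28, -0.01, -0.23, 0, 0.44]
    - [0.28, 0, -0.1, 0, 0.19]
    - [0.28, 0, -0.1, 0, 0.12]
    - [0.24, 0, 0, 0, 0]
    - [0.2, 0, 0, 0, 0]
    - [0.1, 0, 0, 0, 0]
    - [0.1, 0, 0, 0, 0]
    - [0.1, 0, 0, 0, 0]
  squeeze: 15

```text
time: 17.4
tool_pos: [0.4671, -0.0877, 0.115]
tool_rot: [3.142, 0.0, -3.137]
contact_force: [-0.8, 0.5, 1.3]
opening: 0.0161
```

```bash
python3 look.py 9 side
```

```text
17.45 [ 0.46706159 -0.08771587  0.11501488] [ 3.14149757e+00  5.70385079e-05 -3.13712038e+00] [ 1.38660412  0.20108447 -0.23627423] 0.016372632489506333
```

View pics/side9.png

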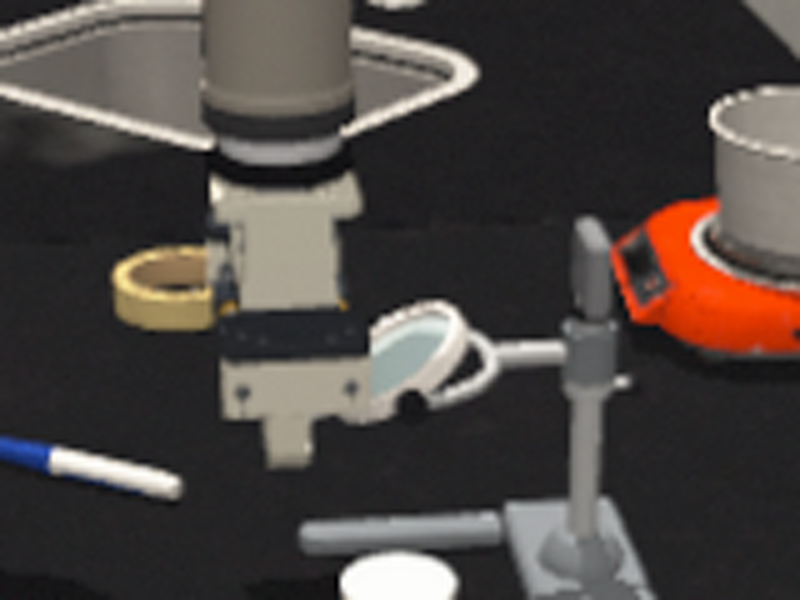

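Run:
```python
from mag import *
for n in ("side9","side8"):
    d=dict(np.load(n+".npz"));W=world(d)
    q=(W[...,2]>.1)&(W[...,2]<.2)&(W[...,0]>.485)&(W[...,0]<.58)&(W[...,1]>-.14)&(W[...,1]<-.03)
    v,u=np.nonzero(q); P=W[q]
    print(n,len(P),u.min(),u.max(),v.min(),v.max())
    # glass pixels
    px=d["pixels"].astype(int); g=q&(px[...,0]>px[...,2]+4)&(px.mean(2)>110)
    G=W[g]; A=np.c_[G[:,:2],np.ones(len(G))]; co=np.linalg.lstsq(A,G[:,2],rcond=None)[0]
    print(len(G),G.mean(0),'slope x,y',co[:2],np.arctan(co[0]),'z at x=.527',co@[.527,-.087,1],'z at .467',co@[.467,-.087,1], 'resid',(A@co-G[:,2]).std())
d=dict(np.load("top0.npz"));W=world(d);px=d["pixels"].astype(int)
q=(W[...,2]>.1)&(W[...,1]>.28)&(W[...,1]<.37)&(W[...,0]>.55)&(W[...,0]<.66)&(px[...,0]>px[...,2]-15)&(px.mean(2)<190)&(px.mean(2)>120)
G=W[q];A=np.c_[G[:,:2],np.ones(len(G))]; co=np.linalg.lstsq(A,G[:,2],rcond=None)[0];print(len(G),co,np.hypot(*co[:2]),np.arctan(np.hypot(*co[:2])),(A@co-G[:,2]).std())
```

```text
side9 417 284 319 195 224
99 [ 0.53069396 -0.09483325  0.15444101] slope x,y [0.54789114 0.04100551] 0.5012226802232612 z at x=.527 0.1527383232809615 z at .467 0.11986485508951408 resid 0.0012678693434252752
side8 447 284 318 193 223
91 [ 0.52795871 -0.08553572  0.15289288] slope x,y [ 0.60788951 -0.02004342] 0.5462004247581933 z at x=.527 0.1523394345839309 z at .467 0.11586606396062865 resid 0.0013341493657057675
358 [ 0.10870273 -0.32607261  0.19746446] 0.3437144640117729 0.3310642957002279 0.006637832519701476
```

Request:
step_arm:
  series:
    - [0.1, -0.05, 0, 0.1, 0]
    - [0.1, -0.05, 0, 0.11, 0]
    - [0.1, -0.045, 0, 0.11, 0]
    - [0.1, -0.045, 0, 0.11, 0]
    - [0.1, 0, 0, 0, 0]

```text
time: 17.95
tool_pos: [0.4619, -0.0878, 0.126]
tool_rot: [3.142, -0.0, -3.137]
contact_force: [-2.3, -0.8, -0.6]
opening: 0.0167
```

```bash
cat > tilt.py <<'E'
import sys
from mag import *
for n in sys.argv[1:]:
    d=dict(np.load(n+".npz"));W=world(d)
    q=(W[...,2]>.1)&(W[...,2]<.2)&(W[...,0]>.485)&(W[...,0]<.58)&(W[...,1]>-.14)&(W[...,1]<-.03)
    px=d["pixels"].astype(int); g=q&(px[...,0]>px[...,2]+4)&(px.mean(2)>110)
    G=W[g]; A=np.c_[G[:,:2],np.ones(len(G))]; co=np.linalg.lstsq(A,G[:,2],rcond=None)[0]
    print(n,len(G),G.mean(0).round(4),'tilt x,y',np.arctan(co[:2]).round(3),'res',(A@co-G[:,2]).std().round(4))
    q=(W[...,2]>.008)&(W[...,2]<.03)&(W[...,0]>.6)&(W[...,0]<.68)&(W[...,1]<.02)&(W[...,1]>-.19)
    P=W[q]; A=np.c_[P[:,:2],np.ones(len(P))]
    print('heel',len(P),P.min(0).round(4),P.max(0).round(4))
E
python3 look.py 10 side; python3 tilt.py side10 side9 side4
```

```text
18.0 [ 0.46190416 -0.08778982  0.12587338] [ 3.14148126e+00 -5.46049008e-04 -3.13713617e+00] [-2.25032147  0.08251189 -0.3537838 ] 0.016465024973039942
side10 121 [ 0.5305 -0.0929  0.153 ] tilt x,y [0.37  0.006] res 0.0013
heel 557 [ 0.6    -0.1669  0.0083] [ 0.6641 -0.0122  0.0299]
side9 99 [ 0.5307 -0.0948  0.1544] tilt x,y [0.501 0.041] res 0.0013
heel 557 [ 0.6001 -0.1668  0.0081] [ 0.6639 -0.0108  0.0299]
side4 0 [nan nan nan] tilt x,y [0. 0.] res nan
heel 564 [ 0.6004 -0.1684  0.0081] [ 0.6638 -0.0104  0.03  ]tilt.py:8: RuntimeWarning: Mean of empty slice.
  print(n,len(G),G.mean(0).round(4),'tilt x,y',np.arctan(co[:2]).round(3),'res',(A@co-G[:,2]).std().round(4))
  ret = um.true_divide(
  ret = _var(a, axis=axis, dtype=dtype, out=out, ddof=ddof,
  arrmean = um.true_divide(arrmean, div, out=arrmean,
  ret = ret.dtype.type(ret / rcount)
```

View pics/side10.png

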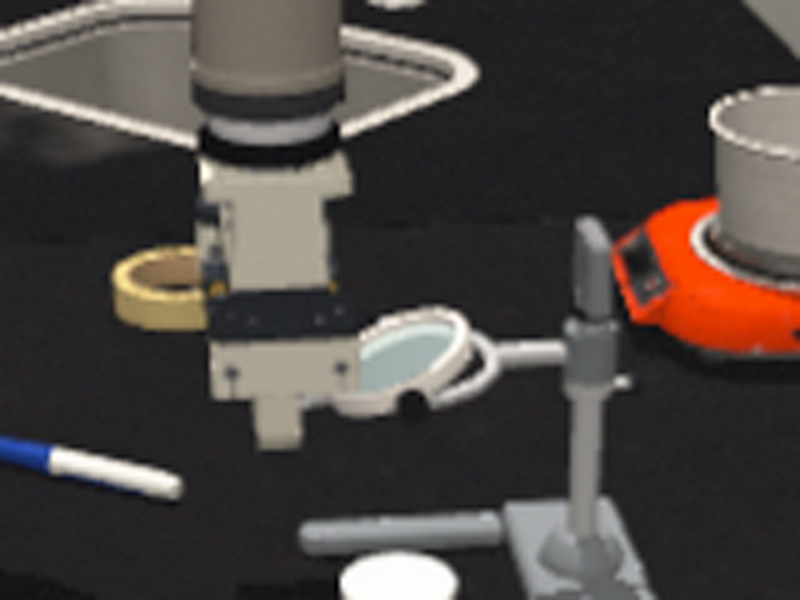

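Request:
step_arm:
  series:
    - [0.1, -0.08, 0, 0.17, 0]
    - [0.1, -0.06, 0, 0.17, 0]
    - [0.1, -0.05, 0, 0.17, 0]
    - [0.1, -0.03, 0, 0.17, 0]
    - [0.1, -0.01, 0, 0.17, 0]
    - [0.1, 0, 0, 0.1, 0]
    - [0.1, 0, 0, 0, 0]
    - [0.1, 0, 0, 0, 0]

```text
time: 18.8
tool_pos: [0.4564, -0.0878, 0.1495]
tool_rot: [3.142, -0.0, -3.137]
contact_force: [-1.7, -0.1, -1.4]
opening: 0.0165
```

```bash
python3 look.py 11 side; python3 tilt.py side11
```

```text
18.85 [ 0.45640798 -0.08781533  0.14941931] [ 3.14147279e+00 -3.52332094e-04 -3.13711955e+00] [-2.22413353 -0.36412303 -0.45516302] 0.016647760831619486
side11 130 [ 0.5262 -0.0917  0.1508] tilt x,y [ 0.048 -0.025] res 0.0012
heel 555 [ 0.6001 -0.167   0.0082] [ 0.6636 -0.0123  0.0299]
```

View pics/side11.png

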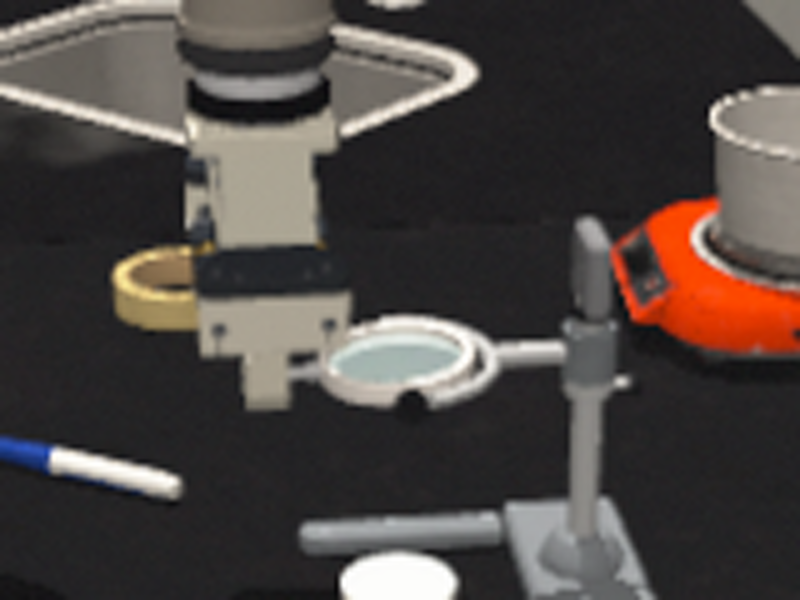

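Request:
step_arm:
  series:
    - [0.1, 0, 0, 0.07, 0]
    - [0.1, 0, 0, 0.06, 0]
    - [0.1, 0, 0, 0, 0]
    - [0.1, 0, 0, 0, 0]

```text
time: 19.25
tool_pos: [0.4565, -0.0878, 0.1527]
tool_rot: [3.141, -0.0, -3.137]
contact_force: [-0.1, -0.7, -1.6]
opening: 0.0165
```

```bash
python3 look.py 12 side; python3 tilt.py side12
```

```text
19.3 [ 0.45645039 -0.0877826   0.15267966] [ 3.14143363e+00 -2.31935196e-04 -3.13709230e+00] [-2.22195211 -0.38785639 -1.35907744] 0.016357752678624216
side12 131 [ 0.5258 -0.0924  0.1513] tilt x,y [ 0.019 -0.01 ] res 0.0013
heel 555 [ 0.6002 -0.167   0.0085] [ 0.664  -0.0085  0.0296]
```

Request:
step_arm:
  series:
    - [0.25, 0, 0, 0, 0]
    - [0.35, 0, 0, 0, 0]
    - [0.45, 0, 0, 0, 0]
    - [0.45, 0, 0, 0, 0]
    - [0.45, 0, 0, 0, 0]
    - [0.45, 0, 0, 0.4, 0]
    - [0.45, 0, 0, 0.9, 0]
    - [0.45, 0, 0, 1, 0]
    - [0.45, 0, 0, 1, 0]
    - [0.45, 0, -0.5, 1, 0]
    - [0.45, -0.2, -1, 0.8, 0]
    - [0.45, -0.2, -1, 0, 0]

```text
time: 20.5
tool_pos: [0.4476, -0.1513, 0.284]
tool_rot: [-3.139, 0.006, -3.136]
contact_force: [0.3, -0.3, -0.6]
opening: 0.0412
```

Request:
step_arm:
  series:
    - [0.45, -0.1, -1, 0, -0.5]
    - [0.45, -0.1, -1, 0, -0.5]
    - [0.45, -0.1, -1, 0, -0.5]
    - [0.45, -0.1, -1, 0, -0.5]
    - [0.45, -0.1, -1, 0, -0.5]
    - [0.45, -0.1, -1, 0, -0.5]
    - [0.45, -0.1, -1, 0, -0.5]
    - [0.45, -0.1, -1, 0, -0.5]
    - [0.45, 0, 0, 0, 0]

```text
time: 21.4
tool_pos: [0.426, -0.3528, 0.2805]
tool_rot: [-3.141, 0.0, 2.823]
contact_force: [0.5, 0.6, -0.4]
opening: 0.0415
```

```bash
python3 look.py 13; python3 tilt.py side13 top13
```

```text
21.5 [ 0.42637562 -0.35027811  0.28051089] [ 3.14105957e+00 -5.91321538e-05  2.82565331e+00] [0.3240621  0.43491712 0.74737851] 0.041264550145652334
side13 125 [ 0.5265 -0.0912  0.151 ] tilt x,y [ 0.008 -0.011] res 0.0011
heel 554 [ 0.6    -0.1667  0.008 ] [ 0.6635 -0.0101  0.03  ]
top13 135 [ 0.5405 -0.0983  0.1535] tilt x,y [-0.057  0.058] res 0.0032
heel 653 [ 0.6    -0.1899  0.0082] [0.6792 0.0156 0.0299]
```

View pics/side13.png

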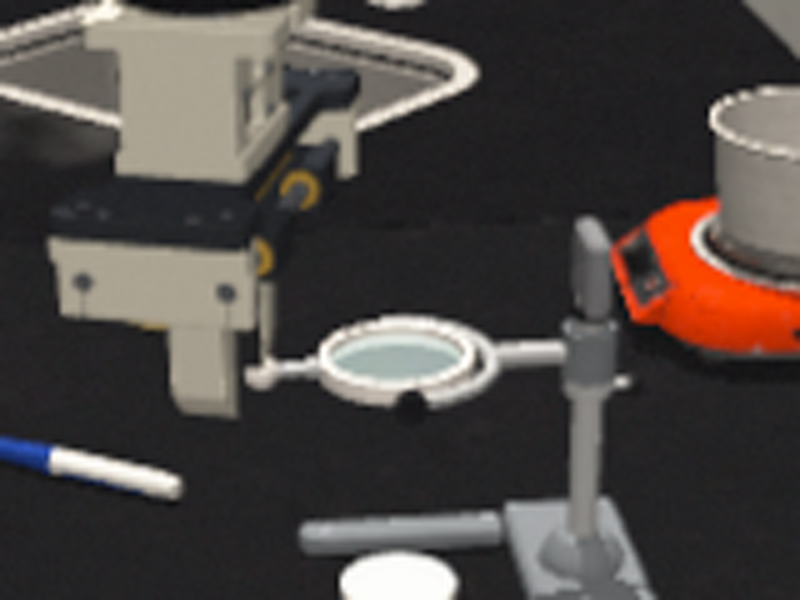

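View pics/top13.png

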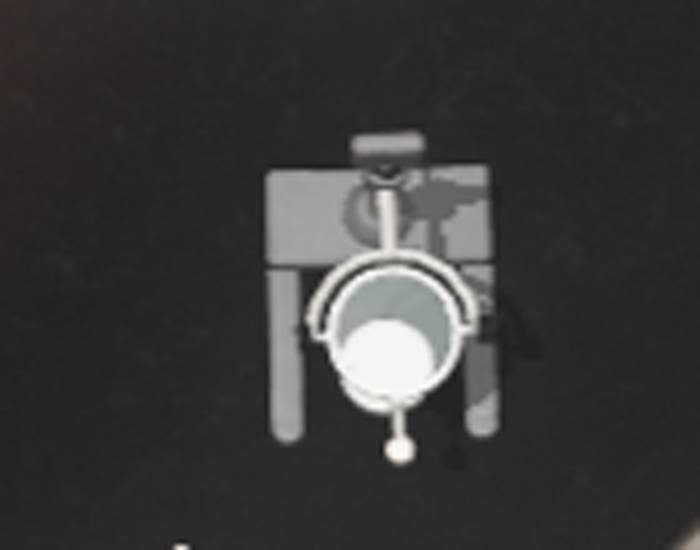

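Run:
```python
from mag import *
d=dict(np.load("top13.npz"));f=lambda x,y:((x+.5)/5-.5+220,(y+.5)/5-.5+130)
print('lens L/R',ray(d,*f(327,332),.155),ray(d,*f(464,332),.155),'top/bot',ray(d,*f(395,264),.155),ray(d,*f(393,400),.155))
print('knob',ray(d,*f(400,449),.150)); print('rod',ray(d,*f(386,192),.15),ray(d,*f(390,246),.15))
W=world(d);px=d["pixels"].astype(int)
k=(W[...,2]>.12)&(W[...,2]<.18)&(px.min(2)>150);k[:216]=0;k[224:]=0;k[:,295:]&=True
print('knob z',W[k].mean(0) if k.any() else None)
s=dict(np.load("side13.npz")); g=lambda x,y:((x+.5)/5-.5+220,(y+.5)/5-.5+140)
print('side lens',ray(s,*g(397,356),.155),'L/R',ray(s,*g(320,362),.15),ray(s,*g(476,356),.15),'knob',ray(s,*g(261,374),.15))
m=(s["pixels"].min(2)>170).astype(np.uint8); m[:248]=0;m[268:]=0;m[:,:285]=0;m[:,:]*=1;m[:,316:]=0
v,u=np.nonzero(m); print('dish side ext',u.min(),u.max(),v.min(),v.max(),ray(s,(u.min()+u.max())/2,v.min()+5.5,.015))
```

```text
lens L/R [ 0.52806269 -0.04567682  0.155     ] [ 0.52583156 -0.13097729  0.155     ] top/bot [ 0.57008388 -0.08937107  0.155     ] [ 0.48419616 -0.08545089  0.155     ]
knob [ 0.45407301 -0.08904996  0.15      ]
rod [ 0.61743944 -0.08536673  0.15      ] [ 0.58268948 -0.08681433  0.15      ]
knob z [ 0.45496131 -0.08826121  0.15417173]
side lens [ 0.52654059 -0.09545375  0.155     ] L/R [ 0.48605417 -0.08737379  0.15      ] [ 0.56988424 -0.08941527  0.15      ] knob [ 0.45369343 -0.0990217   0.15      ]
dish side ext 288 310 251 265 [ 0.52658    -0.09478523  0.015     ]
```

```bash
python3 -c "
from cell import hand_in
print(hand_in())"
```

```text
the job is handed in; nothing more can be done
None
```

I moved the magnifier to the single dish, stood it down with the dish between the prongs, swung the arm round and levelled the lens. I then backed the gripper clear and handed in at 21.5 s of the 53 s allowed.

What the last checks showed:

- **Dish:** it measures (0.528, -0.087). That is within about half a millimetre of where it started, checked after the foot was set down. It lies about 2 mm off the middle of the gap between the prongs.
- **Foot:** it stands on the bench and did not shift noticeably while I swung and tilted the lens. The gripper pressed down with up to about 6 N as I set it down.
- **Lens centring:** the top view puts the lens centre at (0.527, -0.088), about 1.5 mm from the dish centre.
- **Lens level:** a plane fitted to the side camera's depth gives a tilt of about 0.01 rad.

Two measurements disagreed:

- **Side against top:** the side camera reads y values about 7 to 8 mm lower than the top camera. It does so for both the lens and the dish, so their relative position still agrees.
- **Tilt from the top camera:** the same plane fit there gave about 0.06 rad with a poor fit, because the dish shows through the glass. I relied on the side view.

I did not re-measure the stacked dishes, dropper, cap or tape at the end. I kept clear of them, and no unexpected contact force showed up.

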